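Free the eccentric cam lock and slide the tube up to its end stop

ROBOT

A 7-joint arm with a two-finger parallel gripper is mounted at the origin on the work surface. World frame = base frame: x ahead of the robot, y to its left, z up, the work surface at z = 0. Lengths are in m, angles in rad, forces in N, time in s.
With the tool pointing down it reaches from about 0.4 to 0.875 m from the base axis. Payload 19.3 kg.
Tool frame: the origin (TCP) lies at the very end of the fingers, on their centre line; the grasp point (between the pads) lies 19 mm behind it; z points along the fingers, y is the direction in which the jaws open and shut (so a half turn about z gives the same grasp; the last joint's range is limited). The gripper opens to 85 mm and grips with 20 to 120 N. Pads are 22 mm wide; open, the fingers measure 114 mm over their backs; the gripper's body (76 mm by 85 mm) begins 54 mm behind the grasp point. The pads swing forward as they close: fully open they stand 13 mm farther back than shut.
Start: joints at [1.239, 0.521, -0.036, 1.599, 0.021, 1.021, -0.113], TCP at [0.162, -0.604, 0.231] pointing down, gripper open.
Joint ranges: [-2.91, 2.91], [-0.3, 2.13], [-1.5, 1.42], [0.17, 2.43], [-1.26, 4.41], [0.16, 1.93], [-2.52, 2.52]. Speed limits (rad/s): [1.89, 1.89, 2.39, 2.39, 3.01, 3.01, 3.01].

INTERFACE

Orientations are given as [roll, pitch, yaw] about the fixed x, y, z axes, in that order (R = Rz(yaw) Ry(pitch) Rx(roll)).
In Python, from workcell import bot, grab_frame, calibration, workorder gives the robot as it stands.
- The arm moves only by the tool move_arm, never from a script. Its arguments are lists of equal length, an entry for each row: "jaw": the closure in counts, from 0 (fully open) to 255 (shut); "dp": the shift along the tool's x, y, z in units of 800 mm (1.0 is 800 mm), a list of three; "rotation": the turn, a rotation vector about the tool's x, y, z in units of pi rad (1.0 is pi rad), a list of three. In form: {"jaw": [jaw, ...], "dp": [[dx, dy, dz], ...], "rotation": [[rx, ry, rz], ...]}. A call has 1 to 10 rows; each row shifts and turns the commanded pose from where the row before left it, along the tool's axes as they then stand; what a row does not reach is not made up. A row lasts 1/8 s, in which the tool goes at most 62.5 mm and 10.7 degrees, less where a joint would pass 70% of its speed; a pose out of reach is approached as far as the arm can. A call with a number of a shift or a turn outside -1 to 1 is refused whole. A call with a gripper value outside its range is refused whole. The fingers move at their own pace and stop on an object; "squeeze" is the grip in N (left out, the last holds). Time passes only in rows, so rows that do not move let the fingers close. It gives the time, the measured TCP pose, the force and the opening at its end, in the units of the state.
- bot.observe(): the state, without advancing time (a new reading comes with each control period).
- grab_frame(name): name is "scene" or "top"; returns the picture (384x512x3 uint8, blue, green, red); there is no depth.
- calibration(name): a dict with "camera_matrix" (3x3 intrinsics, pixels), "T" (4x4, takes a point from camera to world coordinates). Camera axes: x right, y down, z forward; pixel columns grow to the right and rows downward; lengths in m; the calibration is good to about 2 mm. A picture is of the moment at which its call begins. calibration takes no time and is no camera call.
- workorder.job_done(): hands the job in, once; it reports no verdict.
The state is a dict: "clock": time; "qpos": joint angles; "qd": joint speeds; "joint_efforts": joint torques, N m; "position": TCP position; "tool_rot": TCP orientation; "force": force on the tool from outside, world axes, zero at the start; "moment": the same for the moment, N m; "grip_width": finger opening in m.
Only numpy, scipy, OpenCV 4.12 (cv2) and the standard library are available. Lean on these libraries where they do the work, as an engineer would, in place of code of your own. Each camera call takes 0.05 s, during which the arm holds its last target. There are 200 camera calls.

TASK

Release the tube fixture and seat the tube: swing the cam's red-knobbed lever round all the way to its low point, so that it points at the blue end stop, and only then push the slide forward by its yellow push plate until the square tube sits flush against the blue end stop. Only push with the fingertips: do not lift or touch the tube itself, and leave the other things where they are. Finish with the robot clear of everything.

Things in the scene. Friction and masses are not known exactly. Their poses are not given: they have to be found in the camera images.
- fixture: Aluminium base plate, 320 x 200 x 12 mm, fixed to the table. Origin: centre of its underside (table, z 0); x = push direction, from push plate to end stop; y = to the side where the cam stands. Coordinates below are in this frame, mm. Blue end stop: wall 12 x 150, top z 52, tube-side face at x = 145; the tube is seated when its origin is at x = 125.
- cam_pivot (a point): Point on the vertical axis of the brass eccentric cam (disc 52 mm across, centre 12 mm off the axis, at z 30 to 46), at (-10, 62, 70): the top of the lever's hub, 22 mm across. A flat dark steel lever (14 mm wide, z 60 to 70) runs from the axis to the red knob.
- cam_knob (a point): Top centre (z 115) of the upright red knob at the lever's end: a cylinder 22 mm across, from z 70 to z 115, 75 mm from the cam's axis. Everything else on the fixture is lower than 71 mm.
- cam (a joint): Lever angle, rad. 0 = low point: firm stop, lever along fixture +x (at the end stop), slide free. Grows counter-clockwise from above: pi/2 = lever along +y (away from the slide), pi = high point, other stop, lever along -x. Starts 2.45 to 3.1, locked: turn it clockwise seen from above, through the +y side. Stays where left; 1.5 N at the knob moves it. Below 0.2 counts as low.
- slide (a joint): Travel of the slide along fixture +x, m. Starts at 0 to 0.004, reads about 0.050 with the tube seated between its nose and the end stop; own stop at 0.056. Stays where left; about 2 N moves it, 5 N more also pushes the tube. While the cam is high a push only jams the yellow follower against the cam.
- slide_push (a point): Middle of the top edge of the rear face of the slide's yellow upright push plate, at (-100 + travel, 0, 60). Plate 50 wide (y), 12 thick, z 14 to 60; push its rear face along +x. The slide is a 38 mm wide bar; its bright nose plate (70 wide, top z 48) has its front face 155 ahead of the push face. Behind the push plate is only bare base plate (top z 12).
- tube: Loose dark square steel tube, 40 x 40 mm, 130 long, lying across the fixture on the base plate between slide nose and end stop. Origin: centre of its underside (z 12); its y axis runs along its length. It starts 17 to 29 mm short of the end stop and up to 0.1 rad askew; the nose squares it. Mass about 0.5 kg.
- magnet: Bystander: red welding magnet 45 x 45 x 20 mm on the base plate at fixture -y, beside the slide; origin at its underside.
- mug: Bystander: green mug, 80 mm across, 90 high, beside the fixture on the -y side.
- tape: Bystander: black tape measure 65 x 35 x 60 mm, beside the fixture on the -y side.
- square: Bystander: steel rule 260 mm long with a blue head, 20 mm high, lying beside the fixture on the +y side (about 245 mm from its centre line).
- offcut: Bystander: square tube offcut 50 x 50, 60 mm long, beside the fixture on the +y side near the end stop.
- grinder: Bystander: red and black angle grinder, 350 mm long, lying at the right of the table.
- spray: Bystander: spray can 60 mm across, 170 high, at the left of the table.
Mind the look-alikes: they are no part of the job. Of the things like the tube, leave any that is purple; of the rest the smaller one is meant.

How it is judged:
On the way, in this order (a step that is already met when the one before it is completed fails the run):
1. the cam is at its low point while the slide is still back (value of joint cam below 0.2 rad and value of joint slide below 0.01 m), for 0.2 s.
2. the slide is pushed forward and the tube is against the end stop (value of joint slide above 0.047 m and x of tube in the frame of fixture above 0.1228 m), for 0.2 s.
At the end, for the whole second after the job is handed in: The cam lever is within 0.2 rad of its low point, the slide has travelled more than 47 mm, and the tube lies flat and at rest on the base plate within 2.2 mm of the end stop and square to it within 0.04 rad (all of step 2 and value of joint cam below 0.2 rad and angle between the y axis of tube and the y axis of fixture, either way round below 0.04 rad and z of tube in the frame of fixture below 0.015 m and angle between tube's own z axis and vertical below 0.05 rad and linear speed of tube below 0.01 m/s and velocity of joint slide below 0.01 m/s); the robot touches nothing.
It fails at once if the slide was forced forward before the cam was low (value of joint cam above 0.6 rad and value of joint slide above 0.025 m).
It fails at once if the tube was lifted or tipped (z of tube in the frame of fixture above 0.022 m or angle between tube's own z axis and vertical above 0.25 rad).
It fails at once if the tube was touched by the robot (contact force between any of the fingers, the arm and tube above 2 N).
It fails at once if a bystander was disturbed (moved more than 15 mm) (distance of any of magnet, mug, tape, square, offcut, grinder, spray from where it was at the start of the episode above 0.015 m).
It also fails if it takes over 48 s, if anything falls off the work surface, if the arm or the gripper's body presses on something with over 40 N, if the wrist force passes 120 N, or if a joint passes its speed limit or range.

## Working session

There is one attempt and no reset: what is moved stays moved. The work goes in short steps, Python scripts to look and compute and a tool call to move; the robot and the scene stay as the last step left them, time stands still between calls to the robot, and variables do not carry over. Pictures are saved under pics/ and viewed, about 8 in all and at most 12, crops included, and the job is handed in when it is done.

Besides the shell and the picture viewer there is one more tool, called after "Emit:" by a JSON object that holds its "name" and its "arguments". move_arm: Moves the arm, as the interface text tells. Shifts and turns lie within -1 to 1; 1 stands for 800 mm of shift or pi rad of turn. Its arguments: {"type":"object","properties":{"jaw":{"type":"array","items":{"type":"number"}},"dp":{"type":"array","items":{"type":"array","items":{"type":"number","minimum":-1,"maximum":1}}},"rotation":{"type":"array","items":{"type":"array","items":{"type":"number","minimum":-1,"maximum":1}}},"squeeze":{"type":"number"}},"required":["jaw","dp","rotation"]}

```bash
mkdir -p pics; ls; python3 - <<'E'
from workcell import bot, grab_frame, calibration
import cv2,numpy as np
print(bot.observe())
for n in("scene","top"):
    f=grab_frame(n); cv2.imwrite(f"pics/{n}0.png",f); c=calibration(n); print(n,np.round(c["camera_matrix"],1).tolist(),np.round(c["T"],3).tolist())
a=cv2.imread("pics/scene0.png");b=cv2.imread("pics/top0.png")
cv2.imwrite("pics/both0.png",cv2.resize(b,(800,600),interpolation=cv2.INTER_CUBIC))
E
```

```text
pics
{'clock': 0.0, 'qpos': array([ 1.23880335,  0.52200538, -0.03629311,  1.60002055,  0.02118753,
        1.02107886, -0.11284228]), 'qd': array([-6.50050021e-05, -1.27737082e-03, -7.44995124e-04, -5.57842288e-04,
       -8.40228947e-04,  3.90308653e-04, -5.44830089e-04]), 'joint_efforts': array([ 8.47029460e-04, -9.27115774e+01,  1.98079124e+00, -3.69941247e+01,
        1.79088529e-02,  8.04350653e-03, -3.21892639e-05]), 'position': array([ 0.16161822, -0.60339053,  0.23072699]), 'tool_rot': array([-3.14046838e+00,  8.68453875e-05,  2.61704736e-01]), 'force': array([ 0.46848072, -0.07105637,  0.48288555]), 'moment': array([-0.05489604, -0.00074703,  0.04514538]), 'grip_width': 0.08521844628696815}
scene [[461.2, 0.0, 257.5], [0.0, 461.2, 195.9], [0.0, 0.0, 1.0]] [[-0.564, 0.479, -0.672, 1.881], [0.825, 0.328, -0.459, 0.883], [0.0, -0.814, -0.581, 1.234], [0.0, 0.0, 0.0, 1.0]]
top [[403.1, 0.0, 251.2], [0.0, 403.1, 193.3], [0.0, 0.0, 1.0]] [[0.023, -0.994, 0.103, 0.423], [-1.0, -0.023, 0.004, -0.033], [-0.001, -0.103, -0.995, 1.509], [0.0, 0.0, 0.0, 1.0]]
```

View pics/both0.png

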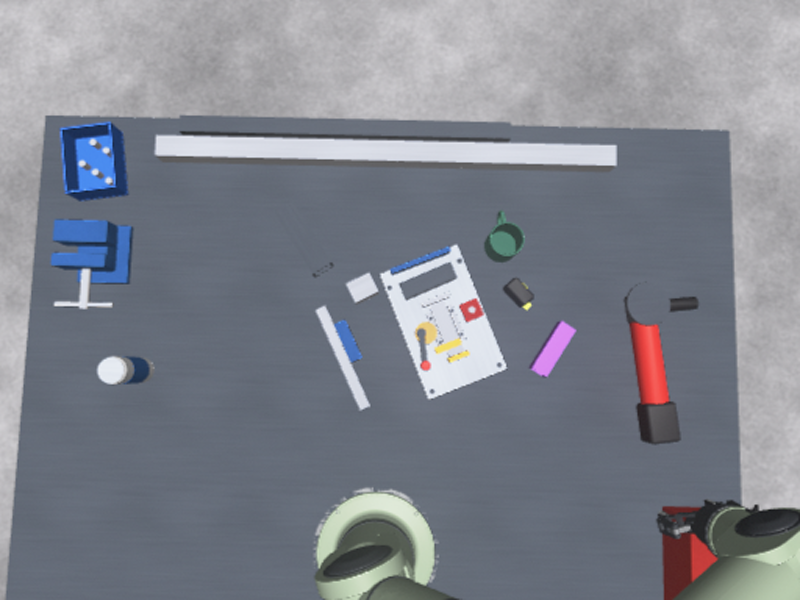

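View pics/scene0.png

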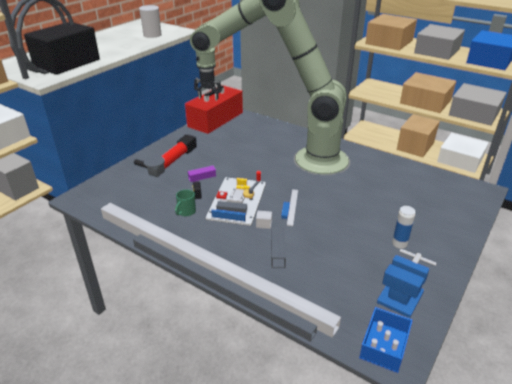

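Top view (800x600): the fixture plate is at about (443,322), with the end stop at (420,261) and the dark tube at (428,280). The cam is at (425,332), its red knob at (426,366), and the push plate at (450,350). There are three tube candidates:
- The purple bar at (553,349) is excluded by colour.
- The long beam at (385,150) is too big.
- The dark tube in the fixture at (428,280) is the smaller one, so it is the one meant.

Next I'll measure and check it in a crop.

```bash
cat > h.py <<'E'
from workcell import bot, grab_frame, calibration
import cv2,numpy as np
def ray(n,uv,z):
    c=calibration(n);K=np.array(c["camera_matrix"]);T=np.array(c["T"])
    d=T[:3,:3]@np.linalg.solve(K,[uv[0],uv[1],1.]);o=T[:3,3]
    return (o+d*(z-o[2])/d[2])
def proj(n,p):
    c=calibration(n);K=np.array(c["camera_matrix"]);T=np.linalg.inv(np.array(c["T"]))
    q=K@(T[:3,:3]@np.array(p)+T[:3,3]);return q[:2]/q[2]
def mask(f,lo,hi): return cv2.inRange(cv2.cvtColor(f,cv2.COLOR_BGR2HSV),lo,hi)
def blobs(m,amin=4):
    n,l,s,c=cv2.connectedComponentsWithStats(m); return [(c[i],s[i,4]) for i in range(1,n) if s[i,4]>=amin]
E
python3 - <<'E'
from h import *
f=cv2.imread("pics/top0.png")
# plate by bright mask, in ROI
m=mask(f,(0,0,150),(180,60,255)); r=np.zeros_like(m); r[150:262,242:330]=m[150:262,242:330]
c=max(cv2.findContours(r,0,2)[0],key=cv2.contourArea)
rc=cv2.minAreaRect(cv2.convexHull(c)); b=cv2.boxPoints(rc); print("rect",rc)
W=np.array([ray("top",p,.012) for p in b]); print(b.round(1).tolist(),W.round(4).tolist())
print([np.linalg.norm(W[i]-W[i-1]).round(4) for i in range(4)], W.mean(0))
hsv=lambda lo,hi:[(ci.round(1)+[240,150],a) for ci,a in blobs(mask(f[150:262,240:340],lo,hi))]
print("red",hsv((0,140,80),(6,255,255)),hsv((174,140,80),(180,255,255)))
print("yel",hsv((18,120,80),(35,255,255)))
print("blue",hsv((100,130,50),(125,255,255)))
cv2.imwrite("pics/c1.png",cv2.resize(f[150:262,230:340],None,fx=5.3,fy=5.3,interpolation=cv2.INTER_CUBIC))
E
```

```text
rect ((283.24664306640625, 205.34854125976562), (86.88355255126953, 54.78116989135742), 68.74949645996094)
[[242.0, 174.8000030517578], [293.0, 154.89999389648438], [324.5, 235.89999389648438], [273.5, 255.8000030517578]] [[0.648, 0.0092, 0.012], [0.728, -0.1813, 0.012], [0.4272, -0.3013, 0.012], [0.3503, -0.1142, 0.012]]
[np.float64(0.3222), np.float64(0.2066), np.float64(0.3239), np.float64(0.2023)] [ 0.53837702 -0.14688077  0.012     ]
red [(array([271.6, 233.6]), np.int32(16))] [(array([300.9, 198.2]), np.int32(81))]
yel [(array([286.4, 221. ]), np.int32(56)), (array([293.1, 227.6]), np.int32(34))]
blue [(array([268.6, 165.9]), np.int32(119))]
```

View pics/c1.png

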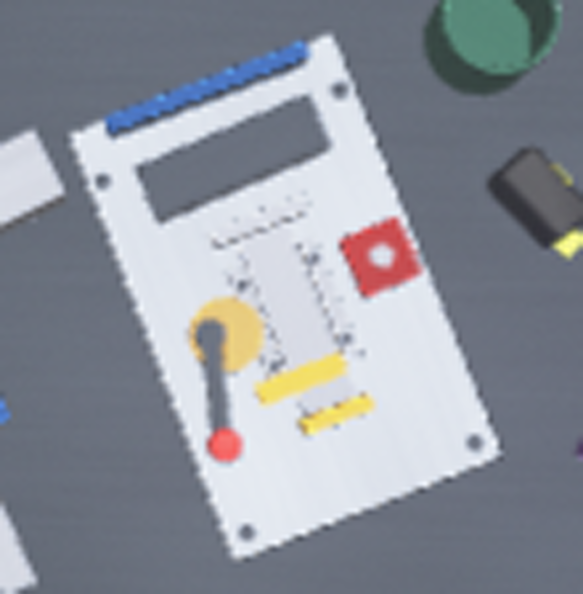

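Crop: the dark tube is at (235,160), on the plate between the blue stop and the nose. It isn't purple and is much smaller than the beam, so it is the tube. The lever's hub is at (210,335) and the knob at (225,445). Now I'll work out the poses.

```bash
cat >> h.py <<'E'
O=np.array([.5384,-.1469]);A=np.deg2rad(22.2)
def setpose(o,a):
    global O,A; O=np.array(o);A=a
def w(x,y): c,s=np.cos(A),np.sin(A); return O+np.array([c*x-s*y,s*x+c*y])/1000
def fx(p): c,s=np.cos(A),np.sin(A); d=(np.array(p)[:2]-O)*1000; return np.array([c*d[0]+s*d[1],-s*d[0]+c*d[1]])
def go(p,yaw):  # delta from current pose to world p (3), yaw rad: tool-frame shift (mm) and z turn (deg)
    s=bot.observe();y0=s["tool_rot"][2];d=(np.array(p)-s["position"])*1000
    c,sn=np.cos(y0),np.sin(y0)
    return np.round([c*d[0]+sn*d[1], sn*d[0]-c*d[1], -d[2]],1)/800, -np.rad2deg(yaw-y0)/180
E
python3 - <<'E'
from h import *
k=ray("top",(271.6,233.6),.115)
for n,uv,z in(("knob",(271.6,233.6),.112),("stop",(268.6,165.9),.05),("push",(293.1,227.6),.058),("hub",(230+210/5.3,150+335/5.3),.07)):
    print(n,ray("top",uv,z).round(4),fx(ray("top",uv,z)).round(1))
f=cv2.imread("pics/scene0.png")
for n,lo,hi in(("red",(0,140,60),(8,255,255)),("blue",(100,130,40),(125,255,255)),("yel",(18,120,80),(35,255,255))):
    print(n,[((c+[200,150]).round(1),a) for c,a in blobs(mask(f[150:240,200:300],lo,hi))])
for q in((-85,80,112),(-100,0,58),(151,0,50)): p=[*w(*q[:2]),q[2]/1000]; print(q,proj("scene",p).round(1),proj("top",p).round(1))
cv2.imwrite("pics/c2.png",cv2.resize(f[160:240,190:300],None,fx=7,fy=7,interpolation=cv2.INTER_CUBIC))
E
```

```text
knob [ 0.4306 -0.101   0.112 ] [-82.4  83.3]
stop [ 0.6774 -0.0886  0.05  ] [150.8   1.5]
push [ 0.4541 -0.1803  0.058 ] [-90.7   0.9]
hub [ 0.5031 -0.0947  0.07  ] [-13.   61.7]
red [(array([258. , 175.2]), np.int32(24)), (array([221.3, 195.4]), np.int32(34))]
blue [(array([284.9, 209.4]), np.int32(91)), (array([228.7, 214.3]), np.int32(239))]
yel [(array([243.4, 186.6]), np.int32(158))]
(-85, 80, 112) [258.2 172.3] [272.7 234. ]
(-100, 0, 58) [242.  178.5] [294.3 229.9]
(151, 0, 50) [227.8 212.1] [269.  165.7]
```

View pics/c2.png

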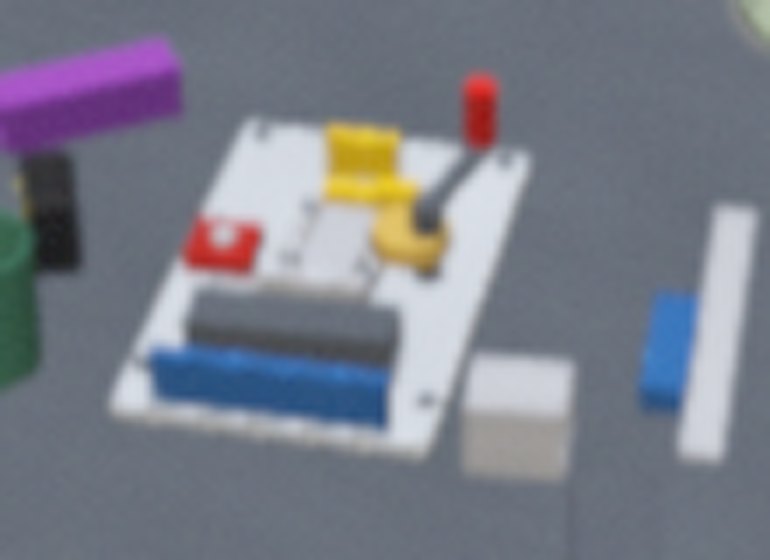

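Knob in the fixture frame is (-82,83), which puts the lever at about 2.86 rad, and the pivot fits. I'll shut the fist, fly above the start point beside the knob, then turn.

```bash
python3 - <<'E'
from h import *
P=w(-10,62);ph=np.deg2rad(211);p=P+.071*np.array([np.cos(ph),np.sin(ph)])
print(P,p,np.hypot(*p),fx(p)); d,r=go([*p,.20],np.deg2rad(121)); print(d.round(4),d/10,round(r,4),np.linalg.norm(d)*800)
E
```

```text
[ 0.50571517 -0.09327443] [ 0.44485629 -0.12984213] 0.46341784180522616 [-80.16421508  51.13800562]
[ 0.4951 -0.4802  0.0385] [ 0.0495125 -0.048025   0.00385  ] -0.5889 552.6784689129838
```

Emit:
{"name": "move_arm", "arguments": {"jaw": [255,255,255,255,255,255,255,255,255,255], "dp": [[0.0495,-0.048,0],[0.0495,-0.048,0],[0.0495,-0.048,0],[0.0495,-0.048,0],[0.0495,-0.048,0],[0.0495,-0.048,0],[0.0495,-0.048,0],[0.0495,-0.048,0],[0.0495,-0.048,0],[0.0495,-0.048,0]], "rotation": [[0,0,0],[0,0,0],[0,0,0],[0,0,0],[0,0,0],[0,0,0],[0,0,0],[0,0,0],[0,0,0],[0,0,0]]}}

```text
clock: 1.35
position: [0.4455, -0.1287, 0.2313]
tool_rot: [3.142, 0.0, 0.262]
force: [0.4, -0.2, -0.3]
grip_width: 0.0002
```

Emit:
{"name": "move_arm", "arguments": {"jaw": [255,255,255,255,255,255,255,255,255,255], "dp": [[0,0,0],[0,0,0],[0,0,0],[0,0,0],[0,0,0],[0,0,0],[0,0,0],[0,0,0],[0,0,0],[0,0,0]], "rotation": [[0,0,-0.057],[0,0,-0.057],[0,0,-0.057],[0,0,-0.057],[0,0,-0.057],[0,0,-0.057],[0,0,-0.057],[0,0,-0.057],[0,0,-0.057],[0,0,-0.057]]}}

```text
clock: 2.6
position: [0.4447, -0.1303, 0.2311]
tool_rot: [-3.141, -0.0, 2.058]
force: [0.2, 0.5, -0.6]
grip_width: 0.0002
```

```bash
python3 - <<'E'
from h import *
P=w(-10,62);ph=np.deg2rad(211);p=P+.071*np.array([np.cos(ph),np.sin(ph)])
s=bot.observe();print(s["clock"],s["position"],s["tool_rot"],s["qpos"].round(2),s["grip_width"],s["force"])
for z in(.13,.085): d,r=go([*p,z],np.deg2rad(121)); print(d.round(4),round(r,4))
f=grab_frame("scene"); cv2.imwrite("pics/c3.png",cv2.resize(f[90:240,170:330],None,fx=4,fy=4,interpolation=cv2.INTER_CUBIC))
E
```

```text
2.6 [ 0.44470976 -0.13032035  0.23113926] [-3.14131805e+00 -2.65699557e-04  2.05834843e+00] [ 0.66  0.31 -0.62  1.99  0.23  0.91  0.41] 0.00023025862062016204 [ 0.20097611  0.50607696 -0.5925354 ]
[0.0005 0.0005 0.1264] -0.017
[0.0005 0.0005 0.1826] -0.017
```

View pics/c3.png

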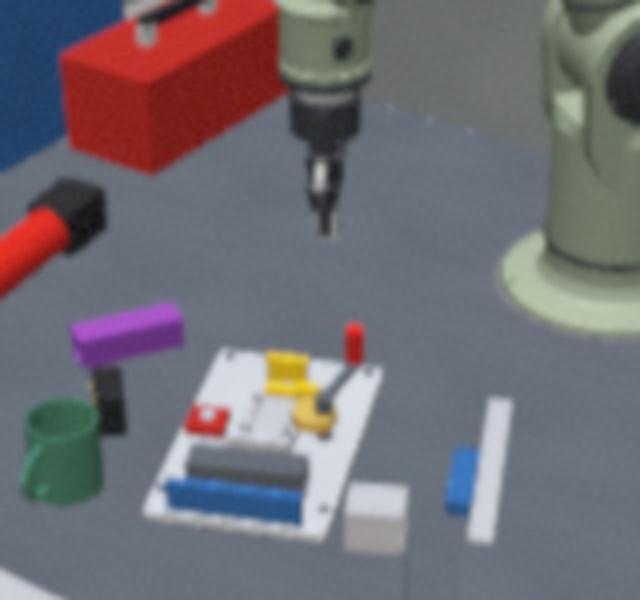

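The fist sits above the fixture, with the knob at (355,343). I'll descend beside the knob and do the first part of the arc.

Emit:
{"name": "move_arm", "arguments": {"jaw": [255,255,255,255,255,255], "dp": [[0,0,0.05],[0,0,0.05],[0,0,0.05],[0,0,0.0325],[0,0,0],[0,0,0]], "rotation": [[0,0,-0.008],[0,0,-0.009],[0,0,0],[0,0,0],[0,0,0],[0,0,0]]}}

```text
clock: 3.4
position: [0.4453, -0.1303, 0.0861]
tool_rot: [3.141, 0.001, 2.105]
force: [0.3, 0.9, 1.0]
grip_width: 0.0
```

Emit:
{"name": "move_arm", "arguments": {"jaw": [255,255,255,255,255,255], "dp": [[0.0124,0.0009,0],[0.0124,0.0009,0],[0.0124,0.0009,0],[0.0124,0.0009,0],[0.0124,0.0009,0],[0,0,0]], "rotation": [[0,0,0.0444],[0,0,0.0444],[0,0,0.0444],[0,0,0.0444],[0,0,0.0444],[0,0,0]]}}

```text
clock: 4.15
position: [0.4368, -0.0819, 0.0865]
tool_rot: [3.14, -0.0, 1.41]
force: [-0.3, 0.3, -0.3]
grip_width: -0.0001
```

```bash
python3 - <<'E'
from h import *
s=bot.observe();print(s["clock"],s["position"],s["tool_rot"],s["qpos"].round(2),s["force"])
q=fx(s["position"])-[-10,62];print(np.hypot(*q),np.rad2deg(np.arctan2(q[1],q[0])))
for n in("scene","top"):
    f=grab_frame(n); print(n,[(c.round(1),a) for c,a in blobs(mask(f,(0,140,60),(8,255,255)))])
    cv2.imwrite(f"pics/{n}1.png",f)
f=cv2.imread("pics/scene1.png");cv2.imwrite("pics/c4.png",cv2.resize(f[110:240,190:300],None,fx=5,fy=4.6,interpolation=cv2.INTER_CUBIC))
E
```

```text
4.15 [ 0.43676059 -0.08191833  0.08649155] [ 3.13950535e+00 -1.79955242e-05  1.40954977e+00] [ 0.3   0.5  -0.31  2.17  0.3   0.51 -0.41] [-0.32025274  0.31842442 -0.28946293]
69.88343324933086 148.4479302929664
scene [(array([112. ,   0.5]), np.int32(4)), (array([137.1,   3.3]), np.int32(9)), (array([40.3,  4.5]), np.int32(6)), (array([43.5,  4.5]), np.int32(4)), (array([77.5,  6.2]), np.int32(4)), (array([70.2, 10. ]), np.int32(4)), (array([75. ,  9.2]), np.int32(4)), (array([78.2,  9.5]), np.int32(4)), (array([115.7,   9. ]), np.int32(6)), (array([109.5,  12.5]), np.int32(4)), (array([172.5,  13.2]), np.int32(4)), (array([47.3, 16. ]), np.int32(14)), (array([26.9, 20.1]), np.int32(12)), (array([32.2, 17.8]), np.int32(6)), (array([35.7, 18.3]), np.int32(7)), (array([39.9, 18.1]), np.int32(9)), (array([185.8,  18.2]), np.int32(13)), (array([ 1.4, 24.6]), np.int32(5)), (array([102.7,  23.7]), np.int32(7)), (array([98. , 24.2]), np.int32(4)), (array([ 5.8, 37.2]), np.int32(4)), (array([ 3.8, 40.1]), np.int32(8)), (array([214. , 109.6]), np.int32(1678)), (array([174.3, 152.9]), np.int32(287)), (array([265.2, 179.2]), np.int32(32)), (array([221.5, 195.4]), np.int32(34))]
top [(array([298. , 194.9]), np.int32(8)), (array([303.2, 192.2]), np.int32(4)), (array([299.2, 201.2]), np.int32(5)), (array([415.7, 233.1]), np.int32(842)), (array([457.6, 354.4]), np.int32(3264))]
```

View pics/c4.png

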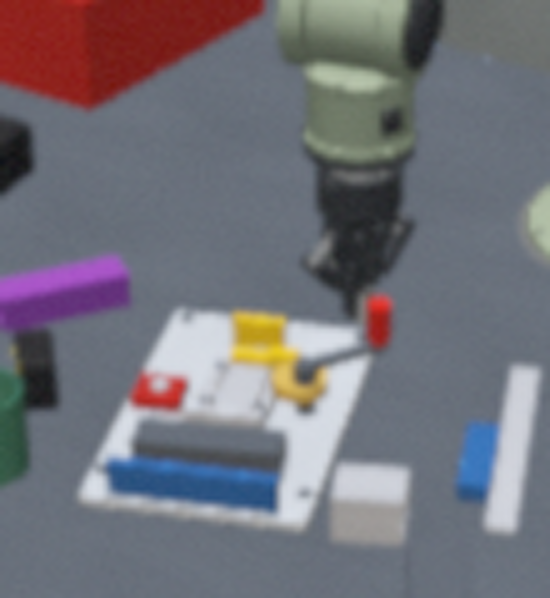

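The knob is being pushed round cleanly, now at (378,321) in the crop. Continuing the arc.

Emit:
{"name": "move_arm", "arguments": {"jaw": [255,255,255,255,255,255,255,255,255,255], "dp": [[0.0124,0.0009,0],[0.0124,0.0009,0],[0.0124,0.0009,0],[0.0124,0.0009,0],[0.0124,0.0009,0],[0.0124,0.0009,0],[0.0124,0.0009,0],[0.0124,0.0009,0],[0.0124,0.0009,0],[0,0,0]], "rotation": [[0,0,0.0444],[0,0,0.0444],[0,0,0.0444],[0,0,0.0444],[0,0,0.0444],[0,0,0.0444],[0,0,0.0444],[0,0,0.0444],[0,0,0.0444],[0,0,0]]}}

```text
clock: 5.5
position: [0.4961, -0.0237, 0.0854]
tool_rot: [-3.142, -0.0, 0.156]
force: [0.0, 0.6, -0.2]
grip_width: 0.0006
```

```bash
cat > chk.py <<'E'
from h import *
s=bot.observe();print(s["clock"],s["position"],s["tool_rot"],s["qpos"].round(2),s["force"])
q=fx(s["position"])-[-10,62];print("tool r,ang",np.hypot(*q),np.rad2deg(np.arctan2(q[1],q[0])))
f=grab_frame("scene")
for c,a in blobs(mask(f[160:230,215:310],(0,140,60),(8,255,255))):
    c=c+[215,160];k=fx(ray("scene",c,.093))-[-10,62];print(c,a,"r,ang",np.hypot(*k),np.rad2deg(np.arctan2(k[1],k[0])))
E
python3 chk.py
```

```text
5.5 [ 0.49605735 -0.0237061   0.08540926] [-3.14155132e+00 -3.31137713e-04  1.55636384e-01] [-0.1   0.55  0.03  2.05 -0.03  0.54 -1.45] [ 0.01017852  0.55319609 -0.20022076]
tool r,ang 70.23550481756153 75.70356855635734
[262.96875 190.1875 ] 32 r,ang 70.06731788225748 62.72350073756709
[221.29411765 195.41176471] 34 r,ang 149.6013959439317 -43.83354606652798
```

Emit:
{"name": "move_arm", "arguments": {"jaw": [255,255,255,255,255,255,255,255], "dp": [[0.0124,0.0009,0],[0.0124,0.0009,0],[0.0124,0.0009,0],[0.0124,0.0009,0],[0.0124,0.0009,0],[0.0124,0.0009,0],[0.0124,0.0009,0],[0,0,0]], "rotation": [[0,0,0.0444],[0,0,0.0444],[0,0,0.0444],[0,0,0.0444],[0,0,0.0444],[0,0,0.0444],[0,0,0.0444],[0,0,0]]}}

```text
clock: 6.55
position: [0.5586, -0.0464, 0.0852]
tool_rot: [3.141, 0.0, -0.82]
force: [0.4, -0.3, 0.9]
grip_width: 0.0
```

```bash
python3 chk.py
```

```text
6.55 [ 0.55855327 -0.04640427  0.08517185] [ 3.14114457e+00  9.64380945e-05 -8.20218850e-01] [-0.24  0.65  0.3   1.9  -0.3   0.64 -2.14] [ 0.40700728 -0.25575905  0.93867703]
tool r,ang 70.63057152560728 19.37470075268473
[247.12903226 193.58064516] 31 r,ang 71.45504114110088 0.8023407562514638
[221.21875 195.53125] 32 r,ang 150.3136805666083 -43.612415513571015
```

The knob reads about 1°, but the stop hasn't been felt yet. I'll creep forward until the force rises.

Emit:
{"name": "move_arm", "arguments": {"jaw": [255,255,255], "dp": [[0.003,0,0],[0.002,0,0],[0,0,0]], "rotation": [[0,0,0.012],[0,0,0.008],[0,0,0]]}}

```text
clock: 6.98
position: [0.5603, -0.0473, 0.0852]
tool_rot: [3.141, 0.003, -0.885]
force: [-7.4, 7.1, 6.3]
grip_width: -0.0003
```

10 N: the stop is reached. Backing off, rising and turning for the push.

Emit:
{"name": "move_arm", "arguments": {"jaw": [255,255,255,255,255,255,255,255,255,255], "dp": [[-0.012,0,0],[-0.015,0,0],[0,0,0],[0,0,-0.045],[0,0,-0.045],[0,0,-0.045],[0,0,0],[0,0,0],[0,0,0],[0,0,0]], "rotation": [[0,0,0],[0,0,0],[0,0,0],[0,0,0],[0,0,0],[0,0,0],[0,0,-0.055],[0,0,-0.055],[0,0,-0.055],[0,0,-0.055]]}}

```text
clock: 8.22
position: [0.548, -0.0321, 0.1934]
tool_rot: [3.141, -0.0, -0.189]
force: [-0.3, 0.1, -0.1]
grip_width: -0.0002
```

Emit:
{"name": "move_arm", "arguments": {"jaw": [255,255,255,255], "dp": [[0,0,0],[0,0,0],[0,0,0],[0,0,0]], "rotation": [[0,0,-0.055],[0,0,-0.055],[0,0,-0.055],[0,0,-0.02]]}}

```text
clock: 8.72
position: [0.548, -0.0323, 0.1934]
tool_rot: [3.141, -0.0, 0.39]
force: [0.4, 0.3, -0.3]
grip_width: -0.0001
```

```bash
python3 chk.py; python3 - <<'E'
from h import *
p=w(-128,0); 
for z in(.19,.04): d,r=go([*p,z],A); print(p,np.hypot(*p),d.round(4),round(r,4))
f=grab_frame("top"); cv2.imwrite("pics/top2.png",f)
f=grab_frame("scene"); cv2.imwrite("pics/c5.png",cv2.resize(f[110:240,190:300],None,fx=5,fy=4.6,interpolation=cv2.INTER_CUBIC))
E
```

```text
8.725 [ 0.54795876 -0.03233668  0.19341114] [ 3.14136467e+00 -3.03176308e-04  3.89793529e-01] [-0.11  0.45  0.08  1.85 -0.04  0.85 -1.19] [ 0.35033621  0.32569654 -0.30952534]
tool r,ang 74.14803619864323 33.069317772453516
[247.03333333 193.7       ] 30 r,ang 72.40323158847656 0.6350146973771177
[221.36363636 195.48484848] 33 r,ang 149.62889936153582 -43.59216743886889
[ 0.41988857 -0.19526362] 0.4630705008017834 [-0.2256  0.1271  0.0042] 0.0013
[ 0.41988857 -0.19526362] 0.4630705008017834 [-0.2256  0.1271  0.1918] 0.0013
```

View pics/c5.png

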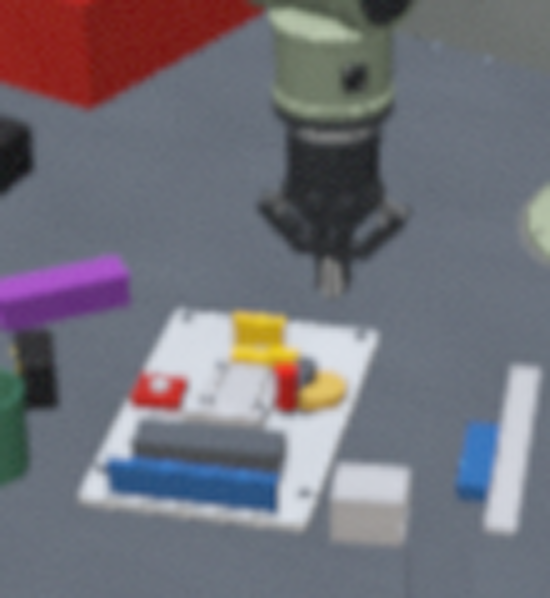

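The lever points at the stop (knob at (287,387)) and the slide is still back. Now I'll go behind the push plate and down.

Emit:
{"name": "move_arm", "arguments": {"jaw": [255,255,255,255,255,255], "dp": [[-0.0451,0.0254,0],[-0.0451,0.0254,0],[-0.0451,0.0254,0],[-0.0451,0.0254,0],[-0.0452,0.0255,0],[0,0,0]], "rotation": [[0,0,0],[0,0,0],[0,0,0],[0,0,0],[0,0,0],[0,0,0]]}}

```text
clock: 9.62
position: [0.4173, -0.1963, 0.1935]
tool_rot: [3.141, 0.0, 0.38]
force: [0.3, 0.1, 0.7]
grip_width: -0.0002
```

Emit:
{"name": "move_arm", "arguments": {"jaw": [255,255,255,255,255,255], "dp": [[0,0,0.045],[0,0,0.045],[0,0,0.045],[0,0,0.035],[0,0,0.02],[0,0,0]], "rotation": [[0,0,0],[0,0,0],[0,0,0],[0,0,0],[0,0,0],[0,0,0]]}}

```text
clock: 10.38
position: [0.4188, -0.1935, 0.0405]
tool_rot: [-3.14, 0.001, 0.386]
force: [0.3, -0.5, 0.4]
grip_width: -0.0
```

Emit:
{"name": "move_arm", "arguments": {"jaw": [255,255,255,255,255,255], "dp": [[0.01,0,0],[0.01,0,0],[0.01,0,0],[0.01,0,0],[0.01,0,0],[0,0,0]], "rotation": [[0,0,0],[0,0,0],[0,0,0],[0,0,0],[0,0,0],[0,0,0]]}}

```text
clock: 11.12
position: [0.4568, -0.1787, 0.0413]
tool_rot: [3.141, -0.001, 0.387]
force: [-0.4, 0.6, 0.1]
grip_width: 0.0
```

```bash
python3 - <<'E'
from h import *
s=bot.observe();print(s["clock"],s["position"],fx(s["position"]),s["force"])
f=grab_frame("scene"); cv2.imwrite("pics/c6.png",cv2.resize(f[110:240,190:300],None,fx=5,fy=4.6,interpolation=cv2.INTER_CUBIC))
E
```

```text
11.125 [ 0.45681361 -0.17868669  0.04128965] [-87.54874671   1.39630289] [-0.40992113  0.64465261  0.11731743]
```

View pics/c6.png

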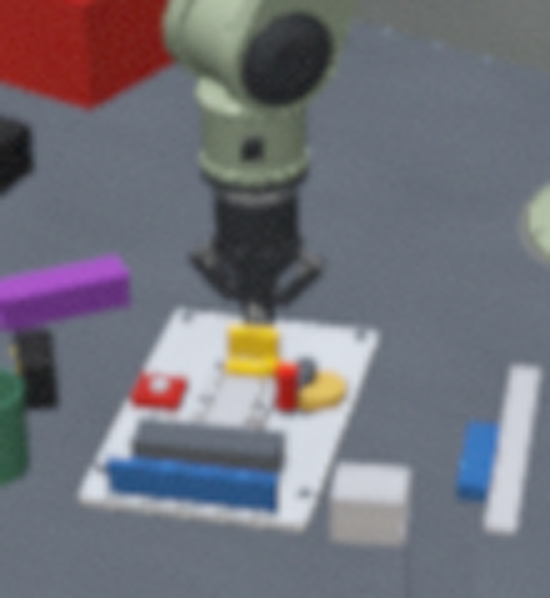

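The slide is moving freely; the plate is now at (254,350). I'll continue slowly until it seats.

Emit:
{"name": "move_arm", "arguments": {"jaw": [255,255,255,255,255,255], "dp": [[0.006,0,0],[0.006,0,0],[0.006,0,0],[0.006,0,0],[0.003,0,0],[0,0,0]], "rotation": [[0,0,0],[0,0,0],[0,0,0],[0,0,0],[0,0,0],[0,0,0]]}}

```text
clock: 11.92
position: [0.4765, -0.1707, 0.0413]
tool_rot: [3.141, -0.001, 0.386]
force: [-0.7, -0.2, -0.7]
grip_width: -0.0001
```

Emit:
{"name": "move_arm", "arguments": {"jaw": [255,255,255], "dp": [[0.003,0,0],[0.003,0,0],[0,0,0]], "rotation": [[0,0,0],[0,0,0],[0,0,0]]}}

```text
clock: 12.3
position: [0.4806, -0.169, 0.0413]
tool_rot: [-3.142, -0.0, 0.386]
force: [-2.3, -0.3, 0.4]
grip_width: 0.0002
```

Emit:
{"name": "move_arm", "arguments": {"jaw": [255,255,255], "dp": [[0.002,0,0],[0.002,0,0],[0,0,0]], "rotation": [[0,0,0],[0,0,0],[0,0,0]]}}

```text
clock: 12.68
position: [0.4814, -0.1687, 0.0412]
tool_rot: [-3.14, 0.003, 0.385]
force: [-14.5, -5.7, 9.9]
grip_width: 0.0002
```

Emit:
{"name": "move_arm", "arguments": {"jaw": [255,255,255], "dp": [[0.002,0,0],[0.001,0,0],[0,0,0]], "rotation": [[0,0,0],[0,0,0],[0,0,0]]}}

```text
clock: 13.05
position: [0.4814, -0.1686, 0.041]
tool_rot: [-3.139, 0.007, 0.384]
force: [-26.6, -10.6, 17.9]
grip_width: 0.0002
```

Firm at 28 N, so the tube is seated. Holding a moment, then backing off and rising.

Emit:
{"name": "move_arm", "arguments": {"jaw": [255,255,255,255,255,255,255,255,255], "dp": [[0,0,0],[-0.007,0,0],[-0.02,0,0],[-0.02,0,0],[0,0,0],[0,0,-0.05],[0,0,-0.05],[0,0,-0.05],[0,0,-0.05]], "rotation": [[0,0,0],[0,0,0],[0,0,0],[0,0,0],[0,0,0],[0,0,0],[0,0,0],[0,0,0],[0,0,0]]}}

```text
clock: 14.18
position: [0.451, -0.181, 0.2029]
tool_rot: [3.141, -0.001, 0.386]
force: [0.5, -0.0, -0.1]
grip_width: -0.0
```

Emit:
{"name": "move_arm", "arguments": {"jaw": [255,255,255,255,255,255], "dp": [[0,0.06,0],[0,0.06,0],[0,0.06,0],[0,0.06,0],[0,0,0],[0,0,0]], "rotation": [[0,0,0],[0,0,0],[0,0,0],[0,0,0],[0,0,0],[0,0,0]]}}

```text
clock: 14.92
position: [0.5231, -0.3584, 0.201]
tool_rot: [-3.141, 0.0, 0.386]
force: [-1.4, -0.1, -0.0]
grip_width: -0.0001
```

```bash
python3 chk.py; python3 - <<'E'
from h import *
f=grab_frame("top"); g=cv2.imread("pics/top0.png")
y=[(c+[230,150]).round(1) for c,a in blobs(mask(f[150:262,230:340],(18,120,80),(35,255,255)),8)];print("yel",y,[fx(ray("top",c,.058)).round(1) for c in y])
# dark tube: top face at z 52
m=mask(f,(0,0,0),(180,80,140)); r=np.zeros_like(m); r[166:200,248:298]=m[166:200,248:298]
for p,q in(("dark",[fx(ray("top",c,.052)).round(1).tolist()+[a] for c,a in blobs(r,60)]),): print(p,q)
d=cv2.absdiff(f,g).max(2)
cv2.imwrite("pics/c7.png",np.hstack([cv2.resize(x[140:262,225:350],(400,390),interpolation=cv2.INTER_CUBIC) for x in(g,f)]))
E
```

```text
14.925 [ 0.52307786 -0.35844645  0.20097916] [-3.14083596e+00  1.92544348e-05  3.86311397e-01] [ 0.4   0.57  0.16  1.61 -0.11  0.97 -0.59] [-1.39150732 -0.08046632 -0.0312043 ]
tool r,ang 265.7398440548205 -108.45378624213059
[246.8        193.96666667] 30 r,ang 74.53866312354151 0.2140767868048078
[221.05882353 195.38235294] 34 r,ang 150.32610902311464 -44.118594912688486
yel [array([281.6, 209. ]), array([263.6, 214.7]), array([288.1, 215.6])] [array([-13.8,  15.2]), array([-9.8, 83.2]), array([-44.2,   2. ])]
dark [[122.9, 6.9, np.int32(366)]]
```

View pics/c7.png

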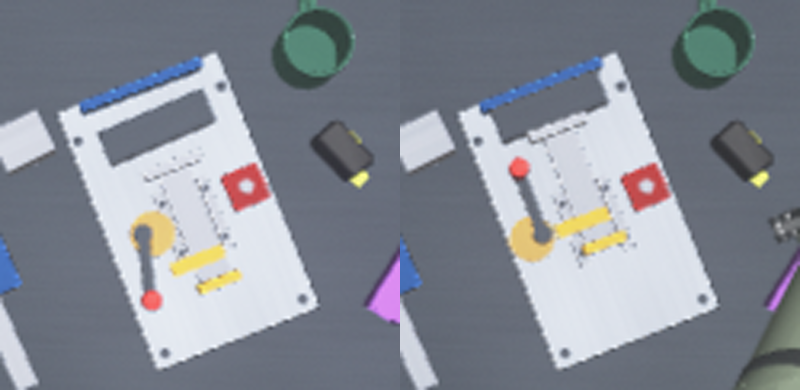

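The view after the move shows the tube flush and square against the blue stop, the lever along +x, the bystanders unmoved and the arm clear. Handing in.

```bash
python3 -c "
from workcell import workorder
print(workorder.job_done())"
```

```text
the job is handed in; nothing more can be done
None
```

The cam is at its low point and the tube is seated against the blue end stop. I handed the job in at about 15 s of the 48 s; it reported no verdict.

**What I did:** With the gripper shut, I pushed the red knob clockwise through the +y side, from about 2.86 rad to its firm stop, where I felt about 10 N. The picture then showed the slide still back. I pushed the yellow plate forward until it stopped firmly at about 28 N, then backed off, rose and moved aside.

**Last checks:**
- **Cam:** the lever measured about 0.2° from its low point, with an uncertainty of a few degrees.
- **Slide:** the push plate was at about 49.8 mm by absolute position, against 50 expected. Its centre moved only 46.5 mm between pictures, which fits a starting travel of about 3 mm.
- **Tube:** it measured x ≈ 123 mm from a rough colour mask, close to the 122.8 mm threshold and short of the 125 mm seated position. The picture showed it flush and square to the stop, and the firm stop agrees. I did not measure its angle or height.
- **Surroundings:** the magnet, mug and tape looked unmoved in the before-and-after crop. The square and offcut were only partly in it, and I did not check the grinder or spray can. The arm was clear; the wrist force read 1.4 N just after the last move.

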